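Lay out the service kit on the kit board

TASK

Lay out the kit for the next service on the marked plywood board: the spark plug in the place directly in front of the carton and the long bolt in the place in front of the tape measure, both lying front to back, square with the board (its front is the edge nearest the robot). Lay the nut flat in the place between these two, and the roll of tape flat on top of the carton, each thing centred in its place. Leave the carton and the tape measure where they stand and the short bolt where it lies.

Things in the scene. Friction and masses are not known exactly. Their poses are not given: they have to be found in the camera images.
- kit_board: Plywood board fixed to the bench, 200 (x) x 310 (y) x 12 mm; origin: centre of its underside; +x from front edge (nearest the robot) to back, +y to the left, z up; turned up to 0.2 rad. Five places 85 x 88 mm outlined in black on its top: front row centred at x = -47.5, y = -100, 0, 100 mm; back row at x = 47.5, y = -100 and 100 mm (none between them)
- carton: Small closed cardboard carton with a blue lid, 56 mm (its x) by 86 mm (its y), 46 mm high (solid flat top at 45 to 46 mm), 0.6 kg, loose. It stands in one of the two back places of the board, sometimes the left, sometimes the right. Origin: centre of its underside, on the board's top; axes parallel to the board's
- measure: Steel tape measure in a yellow case, 38 mm (its x) by 79 mm (its y), 62 mm high, 0.35 kg, loose, standing in the other back place. Origin: centre of its underside, on the board's top; axes parallel to the board's
- plug_mid (a point): Spark plug lying on the bench, 65 mm long (its y), white insulator towards +y and a black end towards -y, with a steel hexagon 24 mm wide (its x) and 20 mm high from y = -10 to +1 mm. Point: the middle of the plug, 10 mm above what it lies on; z up
- long_bolt_mid (a point): The long steel hex bolt, lying on the bench, 66 mm long (its y), shank 10 mm in diameter, hexagon head 19 mm wide and 6 mm long at its +y end. Point: half-way along, 6.5 mm above what it lies on (it lies with the shank's end a few degrees down)
- nut_mid (a point): Steel hex nut lying flat, 26 mm over the corners (its x), 23 mm over two opposite flats (its y), 11 mm high. Point: its centre, 5.5 mm above what it lies on; z up
- roll_mid (a point): Roll of insulating tape lying flat, a ring of 62 mm outer diameter, 19 mm high; it may be gripped over its outside. Point: its centre, 9.5 mm above what it lies on; z up
- short_bolt_mid (a point): The short steel hex bolt, 46 mm long (its y), head 19 mm wide; not part of the kit, it lies among the other things and stays there. Point: half-way along, about 6.5 mm above the bench

How it is judged (in metres and radians):
At the end, for the whole second after the job is handed in: Within 15 mm each way of its marked place's centre: spark plug before the carton, long bolt before the tape measure (both within 0.35 rad of front to back), nut flat between; roll flat on the carton within 15 mm of its middle; the other three moved under 15 mm; all at rest (((y of carton in the frame of kit_board above 0 m and x of plug_mid in the frame of kit_board between -0.0625 and -0.0325 m and y of plug_mid in the frame of kit_board between 0.085 and 0.115 m and x of long_bolt_mid in the frame of kit_board between -0.0625 and -0.0325 m and y of long_bolt_mid in the frame of kit_board between -0.115 and -0.085 m) or (y of carton in the frame of kit_board below 0 m and x of plug_mid in the frame of kit_board between -0.0625 and -0.0325 m and y of plug_mid in the frame of kit_board between -0.115 and -0.085 m and x of long_bolt_mid in the frame of kit_board between -0.0625 and -0.0325 m and y of long_bolt_mid in the frame of kit_board between 0.085 and 0.115 m)) and x of nut_mid in the frame of kit_board between -0.0625 and -0.0325 m and y of nut_mid in the frame of kit_board between -0.015 and 0.015 m and height (world z) of plug_mid between 0.016 and 0.028 m and height (world z) of long_bolt_mid between 0.014 and 0.026 m and height (world z) of nut_mid between 0.0125 and 0.0225 m and angle between the y axis of each of plug_mid, long_bolt_mid and the x axis of kit_board, either way round below 0.35 rad and horizontal distance between roll_mid and carton below 0.015 m and z of roll_mid in the frame of carton between 0.0505 and 0.0605 m and angle between roll_mid's own z axis and vertical below 0.15 rad and angle between nut_mid's own z axis and vertical below 0.2 rad and distance of each of carton, measure, short_bolt_mid from where it was at the start of the episode below 0.015 m and linear speed of each of plug, long_bolt, nut, roll, carton, measure below 0.02 m/s); the robot touches nothing.
It also fails if it takes over 106 s, if anything falls off the work surface, if the arm or the gripper's body presses on something with over 40 N, if the wrist force passes 120 N, or if a joint passes its speed limit or range.

ROBOT

A 6-joint arm with a two-finger parallel gripper is mounted at the origin on a cart in front of the work surface, level with it; the furniture and walls round the work are solid. World frame = base frame: x ahead of the robot, y to its left, z up, the work surface at z = 0. Lengths are in mm, angles in degrees, forces in N, time in s.
With the tool pointing down it reaches from about 350 to 850 mm from the base axis. Payload 8.1 kg.
Tool frame: the origin (TCP) lies on the front face of the gripper's body, between the roots of the fingers; the fingertips stand 73 mm ahead of it and the grasp point (between the pads) lies 54 mm ahead of it; z points along the fingers, y is the line along which they close (so a half turn about z gives the same grasp; the last joint's range is limited). The gripper opens to 85 mm and grips with 20 to 120 N. Pads are 22 mm wide; open, the fingers measure 114 mm over their backs; the gripper's body (76 mm by 85 mm) begins 54 mm behind the grasp point. The pads swing forward as they close: fully open they stand 13 mm farther back than shut.
Start: joints at [-69.58, 7.471, 85.268, -0, 87.261, -4.893], TCP at [256.56, -542.386, 303.892] pointing down, gripper open.
Joint ranges: [-169.43, 169.43], [-51.17, 129.36], [1.28, 143.12], [-76.62, 256.62], [0, 156.53], [-152.29, 152.29]. Speed limits (degrees/s): [136.94, 136.94, 159.86, 180, 180, 180].

INTERFACE

Orientations are given as [roll, pitch, yaw] about the fixed x, y, z axes, in that order (R = Rz(yaw) Ry(pitch) Rx(roll)).
In Python, from workcell import ctrl gives the robot as it stands. The module is installed in compiled form; this text tells all that it offers.
- The arm moves only by the tool play_rows, never from a script. Its argument "increments" is a list of rows, each an object with "jaw": the opening, from 0 (shut) to 1 (fully open); "translation": the shift along the tool's x, y, z in cm, a list of three; "dr": the turn, a rotation vector about the tool's x, y, z in rad, a list of three. In form: [{"jaw": jaw, "translation": [dx, dy, dz], "dr": [rx, ry, rz]}, ...]. A call has exactly 5 rows; each row is the pose to reach, as a shift and turn from the pose commanded when the call began, along the tool's axes at that moment; what a row does not reach only later rows make up. A row lasts 1/12 s, in which the tool goes at most 41.7 mm and 7.16 degrees, less where a joint would pass 70% of its speed; a pose out of reach is approached as far as the arm can. A call with a gripper value outside its range is refused whole. The fingers move at their own pace and stop on an object; "grip_force" is the grip in N (left out, the last holds). Time passes only in rows, so rows that repeat a pose let the fingers close, or fill a call up. It gives the time, the measured TCP pose, the force, the opening and the grip force at its end, in the units of the state.
- ctrl.observe(): the state, without advancing time (a new reading comes with each control period).
- ctrl.grab_frame(name): name is "scene" or "top"; returns a dict with "color" (420x560x3 uint8, blue, green, red), "fx", "fy", "cx", "cy" (pixels), "T" (4x4, takes a point from camera to world coordinates). Camera axes: x right, y up, looking along -z (the intrinsics and any distortion apply to the point x, -y, -z); pixel columns grow to the right and rows downward; lengths in mm; the calibration is good to about 2 mm. A picture is of the moment at which its call begins. There is no depth.
- ctrl.sign_off(): hands the job in; it is judged then, once.
The state is a dict: "time_s": time; "joints": joint angles; "qvel": joint speeds; "effort": joint torques, N m; "ee_pos": TCP position; "tool_rot": TCP orientation; "wrist_force": force on the tool from outside, world axes, zero at the start; "torque": the same for the moment, N m; "finger_gap": finger opening in mm; "grip_force": force on a finger pad.
Only numpy, scipy, OpenCV 4.12 (cv2) and the standard library are available. Lean on these libraries where they do the work, as an engineer would, in place of code of your own. Each camera call takes 0.05 s, during which the arm holds its last target. There are 200 camera calls.

## Working session

There is one attempt and no reset: what is moved stays moved. The work goes in short steps, Python scripts to look and compute and a tool call to move; the robot and the scene stay as the last step left them, time stands still between calls to the robot, and variables do not carry over. Pictures are saved under pics/ and viewed, at most 14 in all, crops included, and the job is handed in when it is done.

Besides the shell and the picture viewer there is one more tool, called after ">>>" in YAML: its name, and indented under it one key for each argument. play_rows: Moves the arm, as the interface text tells. Its arguments: {"type":"object","properties":{"increments":{"type":"array","items":{"type":"object","properties":{"jaw":{"type":"number"},"translation":{"type":"array","items":{"type":"number"}},"dr":{"type":"array","items":{"type":"number"}}}}},"grip_force":{"type":"number"}},"required":["increments"]}

```bash
mkdir -p pics; python3 - <<'E'
from workcell import ctrl
import cv2, numpy as np
print(ctrl.observe())
for n in("scene","top"):
    f=ctrl.grab_frame(n); cv2.imwrite(f"pics/{n}0.png",f["color"]); print(n,{k:f[k] for k in f if k!="color"})
E
```

```text
{'time_s': 0.0, 'joints': array([-6.95816791e+01,  7.51367968e+00,  8.53304853e+01, -9.99556095e-04,
        8.72621395e+01, -4.89445547e+00]), 'qvel': array([-0.04417779,  0.12857316,  0.09718734,  0.04213539, -0.08560353,
       -0.08273701]), 'effort': array([-4.50934904e-04, -5.69404256e+01, -5.00557888e+01, -1.96899814e-04,
        1.49940723e-02,  1.01981719e-06]), 'ee_pos': array([ 256.38881662, -541.99037593,  302.84764872]), 'tool_rot': array([-1.79893998e+02, -8.07526329e-03,  2.53128176e+01]), 'wrist_force': array([-0.31774832, -0.8957669 , -0.18993645]), 'torque': array([ 0.03779358, -0.00301124, -0.01770453]), 'grip_force': 0.0, 'finger_gap': 85.43070893565574}
scene {'fx': 431.1079123842978, 'fy': 431.1079123842978, 'cx': 276.22510550843003, 'cy': 208.6845094457939, 'T': array([[ 8.73701816e-01,  3.37326022e-01, -3.50508618e-01,
         2.41786529e+02],
       [-4.86260461e-01,  6.26328977e-01, -6.09313366e-01,
        -7.47600673e+02],
       [ 1.39964505e-02,  7.02796676e-01,  7.11253071e-01,
         7.01903731e+02],
       [ 0.00000000e+00,  0.00000000e+00,  0.00000000e+00,
         1.00000000e+00]])}
top {'fx': 521.8578188971875, 'fy': 521.8578188971875, 'cx': 280.1066181385196, 'cy': 208.65002444471756, 'T': array([[-2.18832157e-02,  9.75879565e-01, -2.17210033e-01,
         2.82806829e+02],
       [-9.99754152e-01, -2.05840826e-02,  8.24202345e-03,
        -1.81899903e+02],
       [ 3.57215299e-03,  2.17336995e-01,  9.76090093e-01,
         1.28460231e+03],
       [ 0.00000000e+00,  0.00000000e+00,  0.00000000e+00,
         1.00000000e+00]])}
```

View pics/scene0.png

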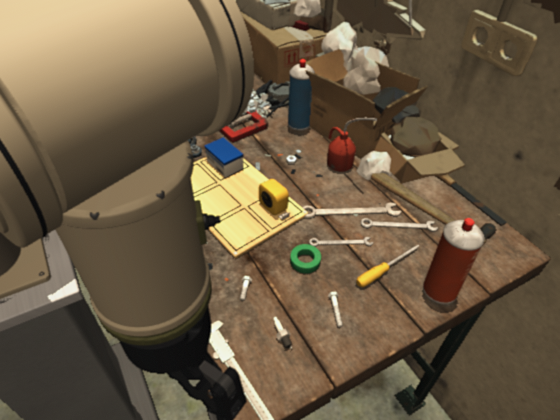

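View pics/top0.png

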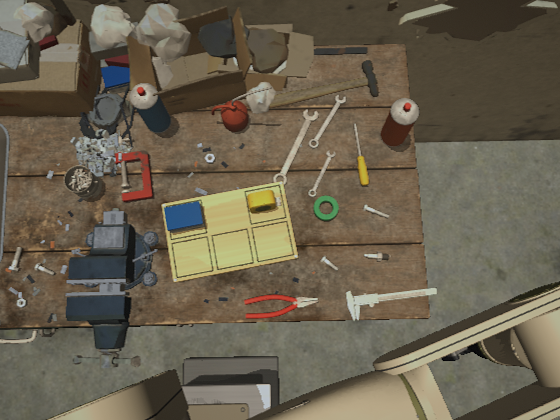

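Top view: the carton is at (184,215), left-back, and the measure at (262,200), right-back. The roll is at (326,208), bolts at (376,212) and (330,263), the plug at (377,257), and the nut probably at (210,158). The scene view shows the same things: roll (306,258), bolts (336,308) and (245,287), plug (283,333), nut (291,158). I'll zoom in next.

```bash
python3 - <<'E'
import cv2, numpy as np
a=cv2.imread("pics/top0.png"); b=cv2.imread("pics/scene0.png")
cv2.imwrite("pics/topc.png",cv2.resize(a[140:300,150:410],None,fx=3,fy=3,interpolation=cv2.INTER_CUBIC))
cv2.imwrite("pics/scenec.png",cv2.resize(b[130:350,180:380],None,fx=2.7,fy=2.7,interpolation=cv2.INTER_CUBIC))
E
```

```text
(no output)
```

View pics/topc.png

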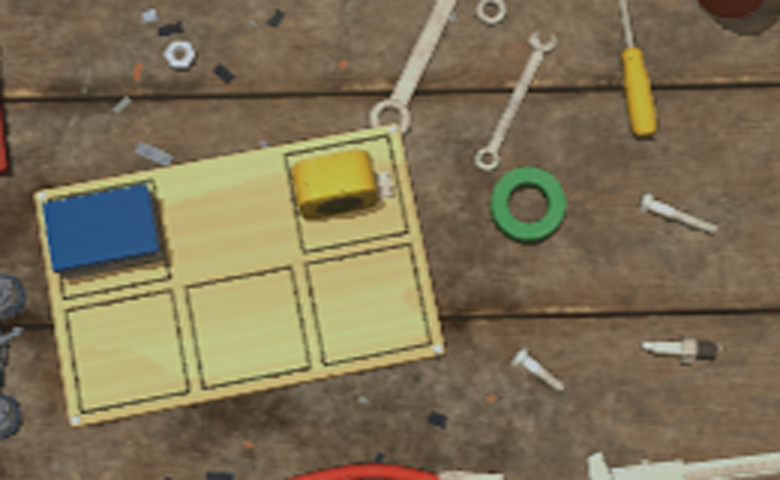

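View pics/scenec.png

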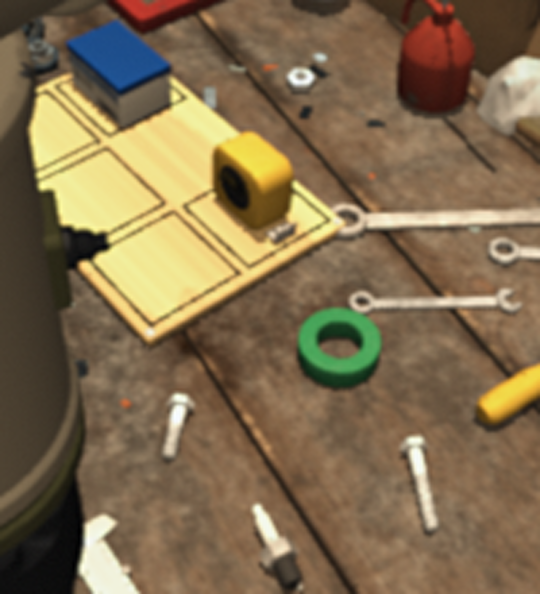

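The zoom confirms it. In the top crop: nut (180,55), roll (528,204), long bolt from head (648,202) to end (715,231), plug from (643,348) to (718,350), short bolt (540,370), and board corner marks (41,196), (391,130), (437,349), (76,421). In the scene crop: nut (301,77), roll (340,347), long bolt (413,445)-(430,525), plug (258,508)-(290,582).

```bash
cat > h.py <<'E'
import cv2, numpy as np
from workcell import ctrl
def shot(n,save=None):
    f=ctrl.grab_frame(n)
    if save: cv2.imwrite("pics/"+save,f["color"])
    return f
def ray(f,u,v):
    d=f["T"][:3,:3]@np.array([(u-f["cx"])/f["fx"],-(v-f["cy"])/f["fy"],-1.]); return f["T"][:3,3],d/np.linalg.norm(d)
def onz(f,uv,z):
    o,d=ray(f,*uv); return (o+d*(z-o[2])/d[2])
def tri(f1,a,f2,b):
    o1,d1=ray(f1,*a);o2,d2=ray(f2,*b)
    s=np.linalg.lstsq(np.c_[d1,-d2],o2-o1,rcond=None)[0]
    p,q=o1+s[0]*d1,o2+s[1]*d2
    return (p+q)/2,np.linalg.norm(p-q)
def blob(f,roi,kind):
    x0,y0,x1,y1=roi; c=f["color"][y0:y1,x0:x1]; hsv=cv2.cvtColor(c,cv2.COLOR_BGR2HSV)
    rng={"green":((50,100,40),(85,255,255)),"blue":((100,120,50),(125,255,255)),"yellow":((20,150,80),(35,255,255)),"steel":((0,0,120),(180,75,255)),"dark":((0,0,0),(180,90,45))}[kind]
    m=cv2.inRange(hsv,*rng)
    n,l,s,_=cv2.connectedComponentsWithStats(m); k=1+np.argmax(s[1:,4])
    p=np.argwhere(l==k)[:,::-1]+[x0,y0]
    return p.astype(float)
def axis(p):
    c=p.mean(0); d=np.linalg.svd(p-c,full_matrices=False)[2][0]; t=(p-c)@d
    return c+d*(t.min()-.3),c+d*(t.max()+.3)
E
python3 - <<'E'
from h import *
np.set_printoptions(precision=1,suppress=True)
T=shot("top");S=shot("scene")
tr={"roll":(305,190,345,228,"green"),"long":(355,200,395,225,"steel"),"short":(315,250,345,275,"steel"),"plug":(360,248,392,265,"steel"),"nut":(202,150,218,166,"steel"),"carton":(155,190,215,240,"blue")}
sr={"roll":(280,235,330,280,"green"),"long":(320,285,350,335,"steel"),"short":(235,270,256,305,"steel"),"plug":(265,310,298,352,"steel"),"nut":(282,150,300,166,"steel"),"carton":(195,130,250,170,"blue")}
for k in tr:
    a=blob(T,tr[k][:4],tr[k][4]);b=blob(S,sr[k][:4],sr[k][4])
    P,e=tri(T,a.mean(0),S,b.mean(0))
    print(k,len(a),len(b),"tri",P,"gap",e)
    if k in("long","short","plug"):
        A=axis(a);B=axis(b); print("  top ends px",*A,"->",onz(T,A[0],8)[:2],onz(T,A[1],8)[:2]," scene ends->",onz(S,B[0],8)[:2],onz(S,B[1],8)[:2])
    if k=="carton":
        q=np.array([onz(T,p,58)[:2] for p in a],np.float32); print("  rect",cv2.minAreaRect(q))
cr=[(41,196),(391,130),(437,349),(76,421)]
W=np.array([onz(T,((x+.5)/3-.5+150,(y+.5)/3-.5+140),12) for x,y in cr]);print(W,W.mean(0))
# board corner right-front and right-back in both
for t,s in(((437,349),(150,337)),((391,130),(340,225))):
    print("corner tri",tri(T,((t[0]+.5)/3-.5+150,(t[1]+.5)/3-.5+140),S,((s[0]+.5)/2.7-.5+180,(s[1]+.5)/2.7-.5+130)))
print(np.linalg.norm(np.diff(W[[0,1,2,3,0]],axis=0),axis=1))
m=blob(T,(240,180,285,220),"yellow");print("meas",onz(T,m.mean(0),74))
E
```

```text
roll 332 615 tri [ 565.8 -305.9   10.4] gap 0.1902814518328861
long 127 211 tri [ 553.5 -433.1   16.9] gap 2.539689705453263
  top ends px [363.2 206.7] [391.1 214.7] -> [ 567.6 -401.3] [ 545.5 -470. ]  scene ends-> [ 570.4 -395.9] [ 541. -464.]
short 81 148 tri [ 429.2 -306.7    8.4] gap 0.6833601448208407
  top ends px [321.1 257.8] [337.5 268.8] -> [ 441.2 -290.7] [ 413.2 -329.6]  scene ends-> [ 444.6 -285.9] [ 411.4 -329.5]
plug 82 157 tri [ 442.3 -420.2   14.5] gap 0.5839767296604016
  top ends px [382.2 256.5] [363.6 254.7] -> [ 441.1 -441. ] [ 446.6 -395.5]  scene ends-> [ 447.2 -390.9] [ 441.6 -435.4]
nut 88 70 tri [704.5 -12.5   8.9] gap 0.5649800360357513
carton 802 547 tri [544.4  41.7  54.5] gap 0.6706188244433726
  rect ((544.355224609375, 40.87019348144531), (56.23359298706055, 84.49031829833984), 9.949675559997559)
[[ 581.5   99.    12. ]
 [ 632.4 -193.8   12. ]
 [ 446.4 -227.3   12. ]
 [ 394.3   65.8   12. ]] [513.7 -64.1  12. ]
corner tri (array([ 446.7, -227.4,    6.6]), np.float64(0.7960846284830566))
corner tri (array([ 635.3, -194.3,    5.6]), np.float64(2.3654334700355353))
[297.3 188.9 297.8 190.1]
meas [ 575.  -146.6   74. ]
```

```bash
cat > plan.py <<'E'
import sys, numpy as np
from workcell import ctrl
# args: waypoints x,y,z,yaw ; prints per-call totals in tool axes (cm, rad), tool pointing down
o=ctrl.observe(); p=np.r_[o["ee_pos"],o["tool_rot"][2]]
print("t",round(o["time_s"],2),"at",p.round(1),"rot",o["tool_rot"].round(1),"F",o["wrist_force"].round(1),"gap",round(o["finger_gap"],1),"grip",round(o["grip_force"],1))
for a in sys.argv[1:]:
    q=np.array([float(v) for v in a.split(",")]); d=q-p; d[3]=(d[3]+180)%360-180
    n=int(max(1,np.ceil(np.linalg.norm(d[:3])/195),np.ceil(abs(d[3])/34)))
    for i in range(n):
        y=np.radians(p[3]); w=d/n
        print(a,"call",i+1,"tr",np.round([(w[0]*np.cos(y)+w[1]*np.sin(y))/10,(w[0]*np.sin(y)-w[1]*np.cos(y))/10,-w[2]/10],2),"rz",round(-np.radians(w[3]),3)); p=p+w
E
python3 plan.py 442.4,-431.5,160,83 442.4,-431.5,100,83 442.4,-431.5,76,83
```

```text
t 0.2 at [ 256.5 -542.1  303.2   25.3] rot [-179.9   -0.    25.3] F [-0.   1.5  1.1] gap 85.3 grip 0.0
442.4,-431.5,160,83 call 1 tr [10.77 -1.03  7.16] rz -0.503
442.4,-431.5,160,83 call 2 tr [9.93 4.3  7.16] rz -0.503
442.4,-431.5,100,83 call 1 tr [0. 0. 6.] rz -0.0
442.4,-431.5,76,83 call 1 tr [0.  0.  2.4] rz -0.0
```

>>> play_rows:
  increments:
    - {"jaw": 0.5, "translation": [2.2, -0.2, 1.4], "dr": [0, 0, -0.1]}
    - {"jaw": 0.5, "translation": [4.3, -0.4, 2.9], "dr": [0, 0, -0.2]}
    - {"jaw": 0.5, "translation": [6.5, -0.6, 4.3], "dr": [0, 0, -0.3]}
    - {"jaw": 0.5, "translation": [8.6, -0.8, 5.7], "dr": [0, 0, -0.4]}
    - {"jaw": 0.5, "translation": [10.8, -1.0, 7.2], "dr": [0, 0, -0.5]}
  grip_force: 40

```text
time_s: 0.62
ee_pos: [350.5, -486.6, 231.2]
tool_rot: [180.0, 0.0, 54.2]
wrist_force: [0.6, -0.1, 0.9]
finger_gap: 42.7
grip_force: 0.0
```

>>> play_rows:
  increments:
    - {"jaw": 0.5, "translation": [2.0, 0.9, 1.4], "dr": [0, 0, -0.1]}
    - {"jaw": 0.5, "translation": [4.0, 1.7, 2.9], "dr": [0, 0, -0.2]}
    - {"jaw": 0.5, "translation": [6.0, 2.6, 4.3], "dr": [0, 0, -0.3]}
    - {"jaw": 0.5, "translation": [8.0, 3.4, 5.7], "dr": [0, 0, -0.4]}
    - {"jaw": 0.5, "translation": [9.9, 4.3, 7.2], "dr": [0, 0, -0.5]}

```text
time_s: 1.03
ee_pos: [443.8, -431.6, 159.2]
tool_rot: [-180.0, -0.0, 82.9]
wrist_force: [-0.2, -0.8, -0.2]
finger_gap: 42.6
grip_force: 0.0
```

>>> play_rows:
  increments:
    - {"jaw": 0.5, "translation": [0, 0, 0], "dr": [0, 0, 0]}
    - {"jaw": 0.5, "translation": [0, 0, 1.5], "dr": [0, 0, 0]}
    - {"jaw": 0.5, "translation": [0, 0, 3], "dr": [0, 0, 0]}
    - {"jaw": 0.5, "translation": [0, 0, 4], "dr": [0, 0, 0]}
    - {"jaw": 0.5, "translation": [0, 0, 4], "dr": [0, 0, 0]}

```text
time_s: 1.45
ee_pos: [441.5, -431.3, 117.0]
tool_rot: [-179.8, -0.2, 82.5]
wrist_force: [-0.4, 0.1, -0.4]
finger_gap: 43.1
grip_force: 0.0
```

```bash
python3 plan.py 442.4,-431.5,76,83
```

```text
t 1.45 at [ 441.5 -431.3  117.    82.5] rot [-179.8   -0.2   82.5] F [-0.4  0.1 -0.4] gap 43.1 grip 0.0
442.4,-431.5,76,83 call 1 tr [-0.01  0.1   4.1 ] rz -0.008
```

>>> play_rows:
  increments:
    - {"jaw": 0.5, "translation": [0, 0.1, 1], "dr": [0, 0, 0]}
    - {"jaw": 0.5, "translation": [0, 0.1, 2], "dr": [0, 0, 0]}
    - {"jaw": 0.5, "translation": [0, 0.1, 3], "dr": [0, 0, 0]}
    - {"jaw": 0.5, "translation": [0, 0.1, 3.8], "dr": [0, 0, 0]}
    - {"jaw": 0.5, "translation": [0, 0.1, 4.1], "dr": [0, 0, 0]}

```text
time_s: 1.87
ee_pos: [443.2, -431.9, 76.9]
tool_rot: [-179.9, -0.1, 82.6]
wrist_force: [-0.6, 0.6, -0.0]
finger_gap: 42.5
grip_force: 0.0
```

>>> play_rows:
  increments:
    - {"jaw": 0.3, "translation": [0, 0, 0], "dr": [0, 0, 0]}
    - {"jaw": 0.15, "translation": [0, 0, 0], "dr": [0, 0, 0]}
    - {"jaw": 0.1, "translation": [0, 0, 0], "dr": [0, 0, 0]}
    - {"jaw": 0.1, "translation": [0, 0, 0], "dr": [0, 0, 0]}
    - {"jaw": 0.1, "translation": [0, 0, 0], "dr": [0, 0, 0]}

```text
time_s: 2.28
ee_pos: [444.2, -432.8, 79.5]
tool_rot: [180.0, 0.0, 82.6]
wrist_force: [-0.9, 0.8, -0.7]
finger_gap: 19.9
grip_force: 39.1
```

>>> play_rows:
  increments:
    - {"jaw": 0.1, "translation": [0, 0, -0.5], "dr": [0, 0, 0]}
    - {"jaw": 0.1, "translation": [0, 0, -2], "dr": [0, 0, 0]}
    - {"jaw": 0.1, "translation": [0, 0, -5], "dr": [0, 0, 0]}
    - {"jaw": 0.1, "translation": [0, 0, -8], "dr": [0, 0, 0]}
    - {"jaw": 0.1, "translation": [0, 0, -10], "dr": [0, 0, 0]}

```text
time_s: 2.7
ee_pos: [444.5, -433.3, 182.6]
tool_rot: [179.9, 0.1, 82.6]
wrist_force: [-0.4, -1.0, 0.2]
finger_gap: 20.0
grip_force: 39.2
```

```bash
python3 plan.py 445.2,25.4,176,10 445.2,25.4,89.5,10; python3 - <<'E'
from h import *
f=shot("top"); s=shot("scene")
a=f["color"][190:310,290:430]; b=s["color"][200:380,180:370]
cv2.imwrite("pics/p1.png",np.hstack([cv2.resize(a,(420,360)),cv2.resize(b,(380,360))]))
E
```

```text
t 2.7 at [ 444.5 -433.3  182.6   82.6] rot [1.799e+02 1.000e-01 8.260e+01] F [-0.4 -1.   0.2] gap 20.0 grip 39.2
445.2,25.4,176,10 call 1 tr [15.16 -1.94  0.22] rz 0.422
445.2,25.4,176,10 call 2 tr [13.03 -7.99  0.22] rz 0.422
445.2,25.4,176,10 call 3 tr [  8.61 -12.63   0.22] rz 0.422
445.2,25.4,89.5,10 call 1 tr [-0.    0.    8.65] rz -0.0
```

View pics/p1.png

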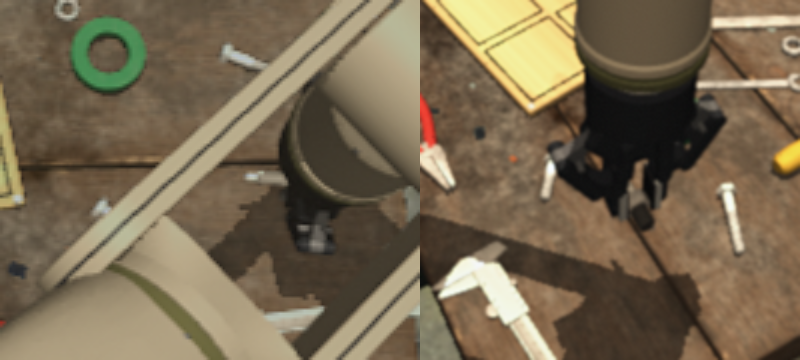

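Picture: the plug is in the fingers (black end at about (640,210) in the right half), the gap is 20 mm, and the other parts haven't moved.

```bash
python3 plan.py 445.2,25.4,182,10
```

```text
t 2.8 at [ 445.9 -434.7  185.1   82.6] rot [179.6   0.4  82.6] F [ 0.5 -0.3  0.4] gap 20.4 grip 39.2
445.2,25.4,182,10 call 1 tr [15.21 -1.99  0.1 ] rz 0.422
445.2,25.4,182,10 call 2 tr [13.05 -8.05  0.1 ] rz 0.422
445.2,25.4,182,10 call 3 tr [  8.6 -12.7   0.1] rz 0.422
```

>>> play_rows:
  increments:
    - {"jaw": 0.1, "translation": [1.5, -0.2, 0], "dr": [0, 0, 0.04]}
    - {"jaw": 0.1, "translation": [4.5, -0.6, 0], "dr": [0, 0, 0.12]}
    - {"jaw": 0.1, "translation": [8, -1, 0], "dr": [0, 0, 0.22]}
    - {"jaw": 0.1, "translation": [11.5, -1.5, 0], "dr": [0, 0, 0.32]}
    - {"jaw": 0.1, "translation": [15.2, -2, 0], "dr": [0, 0, 0.42]}

```text
time_s: 3.22
ee_pos: [442.9, -277.8, 178.1]
tool_rot: [-179.9, -0.0, 58.2]
wrist_force: [0.5, 1.2, -0.6]
finger_gap: 20.0
grip_force: 39.2
```

>>> play_rows:
  increments:
    - {"jaw": 0.1, "translation": [2.6, -1.6, 0], "dr": [0, 0, 0.08]}
    - {"jaw": 0.1, "translation": [5.2, -3.2, 0], "dr": [0, 0, 0.17]}
    - {"jaw": 0.1, "translation": [7.8, -4.8, 0], "dr": [0, 0, 0.25]}
    - {"jaw": 0.1, "translation": [10.4, -6.4, 0], "dr": [0, 0, 0.34]}
    - {"jaw": 0.1, "translation": [13, -8, 0], "dr": [0, 0, 0.42]}

```text
time_s: 3.63
ee_pos: [442.6, -125.0, 178.3]
tool_rot: [-180.0, 0.0, 34.2]
wrist_force: [0.2, -0.3, -0.5]
finger_gap: 20.1
grip_force: 39.2
```

>>> play_rows:
  increments:
    - {"jaw": 0.1, "translation": [2, -3, 0], "dr": [0, 0, 0.1]}
    - {"jaw": 0.1, "translation": [4.5, -6.5, 0], "dr": [0, 0, 0.22]}
    - {"jaw": 0.1, "translation": [6.5, -9.5, 0], "dr": [0, 0, 0.32]}
    - {"jaw": 0.1, "translation": [7.8, -11.5, 0], "dr": [0, 0, 0.39]}
    - {"jaw": 0.1, "translation": [8.6, -12.7, 0], "dr": [0, 0, 0.42]}

```text
time_s: 4.05
ee_pos: [441.3, 29.9, 178.3]
tool_rot: [-179.9, 0.0, 10.2]
wrist_force: [0.5, -0.2, -1.0]
finger_gap: 20.1
grip_force: 39.2
```

>>> play_rows:
  increments:
    - {"jaw": 0.1, "translation": [0, 0, 0], "dr": [0, 0, 0]}
    - {"jaw": 0.1, "translation": [0, 0, 0], "dr": [0, 0, 0]}
    - {"jaw": 0.1, "translation": [0, 0, 0], "dr": [0, 0, 0]}
    - {"jaw": 0.1, "translation": [0, 0, 0], "dr": [0, 0, 0]}
    - {"jaw": 0.1, "translation": [0, 0, 0], "dr": [0, 0, 0]}

```text
time_s: 4.47
ee_pos: [442.3, 25.8, 178.8]
tool_rot: [180.0, 0.0, 10.4]
wrist_force: [-0.0, 0.3, -0.0]
finger_gap: 20.2
grip_force: 39.2
```

```bash
python3 plan.py 445.2,25.4,90,10; python3 -c "
from workcell import ctrl
import numpy as np
o=ctrl.observe();print(o['joints'].round(2),o['effort'].round(1))"
```

```text
t 4.47 at [442.3  25.8 178.8  10.4] rot [180.    0.   10.4] F [-0.   0.3 -0. ] gap 20.2 grip 39.2
445.2,25.4,90,10 call 1 tr [0.28 0.09 8.88] rz 0.006
[-3.3000e+00 -1.1930e+01  1.1754e+02 -1.0000e-02  7.4400e+01  7.6350e+01] [  0.3 -36.4 -47.2   0.    0.   -0. ]
```

>>> play_rows:
  increments:
    - {"jaw": 0.1, "translation": [0.3, 0.1, 2], "dr": [0, 0, 0]}
    - {"jaw": 0.1, "translation": [0.3, 0.1, 4.5], "dr": [0, 0, 0]}
    - {"jaw": 0.1, "translation": [0.3, 0.1, 6.5], "dr": [0, 0, 0]}
    - {"jaw": 0.1, "translation": [0.3, 0.1, 7.8], "dr": [0, 0, 0]}
    - {"jaw": 0.1, "translation": [0.3, 0.1, 8.4], "dr": [0, 0, 0]}

```text
time_s: 4.88
ee_pos: [443.9, 25.6, 92.6]
tool_rot: [-180.0, 0.2, 10.4]
wrist_force: [-0.9, -0.1, -0.3]
finger_gap: 20.2
grip_force: 39.2
```

>>> play_rows:
  increments:
    - {"jaw": 0.1, "translation": [0, 0, 0], "dr": [0, 0, 0]}
    - {"jaw": 0.1, "translation": [0, 0, 0], "dr": [0, 0, 0]}
    - {"jaw": 0.1, "translation": [0, 0, 0], "dr": [0, 0, 0]}
    - {"jaw": 0.1, "translation": [0, 0, 0], "dr": [0, 0, 0]}
    - {"jaw": 0.1, "translation": [0, 0, 0], "dr": [0, 0, 0]}

```text
time_s: 5.3
ee_pos: [446.2, 26.3, 96.0]
tool_rot: [180.0, -0.1, 10.4]
wrist_force: [-0.2, -0.2, -0.6]
finger_gap: 20.2
grip_force: 39.3
```

```bash
python3 plan.py 445.2,25.4,90,10;python3 - <<'E'
from h import *
s=shot("scene","x.png")["color"]; cv2.imwrite("pics/p2.png",cv2.resize(s[100:320,120:360],(720,600)[:2]))
E
```

```text
t 5.3 at [446.2  26.3  96.   10.4] rot [ 1.80e+02 -1.00e-01  1.04e+01] F [-0.2 -0.2 -0.6] gap 20.2 grip 39.3
445.2,25.4,90,10 call 1 tr [-0.11  0.07  0.6 ] rz 0.007
```

View pics/p2.png

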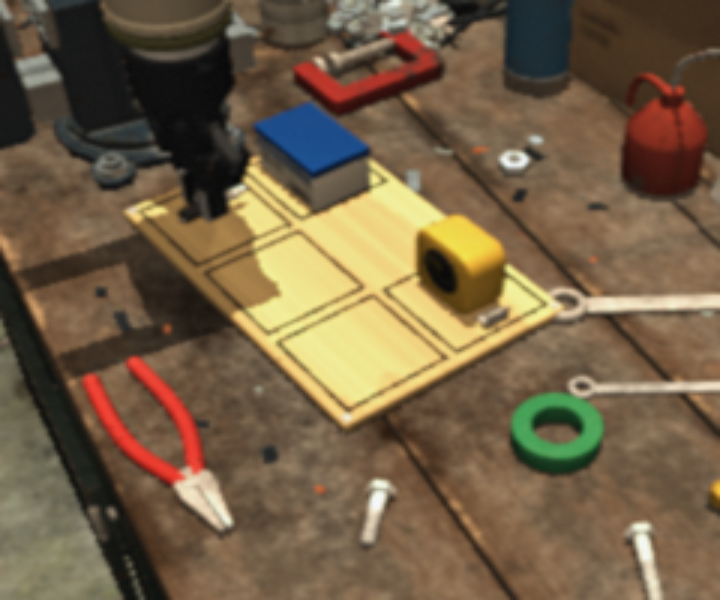

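The plug is held over the left-front place, and its white tip shows at (237,188) near the board.

>>> play_rows:
  increments:
    - {"jaw": 0.1, "translation": [0, 0, 0.1], "dr": [0, 0, 0]}
    - {"jaw": 0.1, "translation": [0, 0, 0.2], "dr": [0, 0, 0]}
    - {"jaw": 0.1, "translation": [0, 0, 0.3], "dr": [0, 0, 0]}
    - {"jaw": 0.1, "translation": [0, 0, 0.4], "dr": [0, 0, 0]}
    - {"jaw": 0.1, "translation": [0, 0, 0.4], "dr": [0, 0, 0]}

```text
time_s: 5.77
ee_pos: [445.2, 26.4, 90.6]
tool_rot: [-180.0, 0.0, 10.4]
wrist_force: [0.9, 0.1, 0.8]
finger_gap: 20.0
grip_force: 39.3
```

>>> play_rows:
  increments:
    - {"jaw": 0.1, "translation": [0, 0, 0], "dr": [0, 0, 0]}
    - {"jaw": 0.1, "translation": [0, 0, 0], "dr": [0, 0, 0]}
    - {"jaw": 0.1, "translation": [0, 0, 0], "dr": [0, 0, 0]}
    - {"jaw": 0.1, "translation": [0, 0, 0], "dr": [0, 0, 0]}
    - {"jaw": 0.1, "translation": [0, 0, 0], "dr": [0, 0, 0]}

```text
time_s: 6.18
ee_pos: [445.4, 26.3, 90.9]
tool_rot: [180.0, -0.0, 10.4]
wrist_force: [-0.4, 1.0, 0.3]
finger_gap: 19.9
grip_force: 39.3
```

>>> play_rows:
  increments:
    - {"jaw": 0.1, "translation": [0, 0, 0.05], "dr": [0, 0, 0]}
    - {"jaw": 0.1, "translation": [0, 0, 0.1], "dr": [0, 0, 0]}
    - {"jaw": 0.1, "translation": [0, 0, 0.15], "dr": [0, 0, 0]}
    - {"jaw": 0.1, "translation": [0, 0, 0.15], "dr": [0, 0, 0]}
    - {"jaw": 0.1, "translation": [0, 0, 0.15], "dr": [0, 0, 0]}

```text
time_s: 6.6
ee_pos: [445.8, 26.4, 90.4]
tool_rot: [180.0, -0.0, 10.4]
wrist_force: [-5.7, 1.0, 10.6]
finger_gap: 20.3
grip_force: 40.1
```

Contact. Releasing and lifting.

>>> play_rows:
  increments:
    - {"jaw": 0.26, "translation": [0, 0, 0], "dr": [0, 0, 0]}
    - {"jaw": 0.3, "translation": [0, 0, 0], "dr": [0, 0, 0]}
    - {"jaw": 0.4, "translation": [0, 0, 0], "dr": [0, 0, 0]}
    - {"jaw": 0.45, "translation": [0, 0, 0], "dr": [0, 0, 0]}
    - {"jaw": 0.45, "translation": [0, 0, 0], "dr": [0, 0, 0]}

```text
time_s: 7.02
ee_pos: [445.3, 26.3, 89.2]
tool_rot: [-180.0, 0.0, 10.4]
wrist_force: [-0.6, 0.1, 0.6]
finger_gap: 38.1
grip_force: 0.0
```

>>> play_rows:
  increments:
    - {"jaw": 0.45, "translation": [0, 0, -1], "dr": [0, 0, 0]}
    - {"jaw": 0.45, "translation": [0, 0, -3], "dr": [0, 0, 0]}
    - {"jaw": 0.45, "translation": [0, 0, -6], "dr": [0, 0, 0]}
    - {"jaw": 0.45, "translation": [0, 0, -9], "dr": [0, 0, 0]}
    - {"jaw": 0.45, "translation": [0, 0, -10], "dr": [0, 0, 0]}

```text
time_s: 7.43
ee_pos: [447.4, 26.2, 194.7]
tool_rot: [179.9, -0.4, 10.4]
wrist_force: [1.0, -0.5, -0.0]
finger_gap: 38.3
grip_force: 0.0
```

```bash
python3 plan.py 704.5,-12.5,180,10 704.5,-12.5,76,10;python3 - <<'E'
from h import *
np.set_printoptions(precision=1,suppress=True)
T=shot("top","x.png")
# nut orientation: width vs angle from bright mask
p=blob(T,(202,150,218,166),"steel"); w=np.array([onz(T,q,11)[:2] for q in p])
print([(a,round(np.percentile(w@[np.cos(np.radians(a)),np.sin(np.radians(a))],98)-np.percentile(w@[np.cos(np.radians(a)),np.sin(np.radians(a))],2),1)) for a in range(0,180,15)])
s=shot("scene")["color"]; cv2.imwrite("pics/p3.png",np.hstack([cv2.resize(s[120:240,120:260],(466,400)),cv2.resize(T["color"][145:180,195:225],(330,400),interpolation=cv2.INTER_CUBIC)]))
E
```

```text
t 7.43 at [447.4  26.2 194.7  10.4] rot [179.9  -0.4  10.4] F [ 1.  -0.5 -0. ] gap 38.3 grip 0.0
704.5,-12.5,180,10 call 1 tr [12.29  4.23  0.74] rz 0.004
704.5,-12.5,180,10 call 2 tr [12.31  4.18  0.74] rz 0.004
704.5,-12.5,76,10 call 1 tr [ 0.   0.  10.4] rz -0.0
[(0, np.float64(21.7)), (15, np.float64(23.8)), (30, np.float64(25.2)), (45, np.float64(25.8)), (60, np.float64(25.4)), (75, np.float64(24.9)), (90, np.float64(25.5)), (105, np.float64(24.7)), (120, np.float64(24.0)), (135, np.float64(23.0)), (150, np.float64(23.0)), (165, np.float64(22.2))]
```

View pics/p3.png

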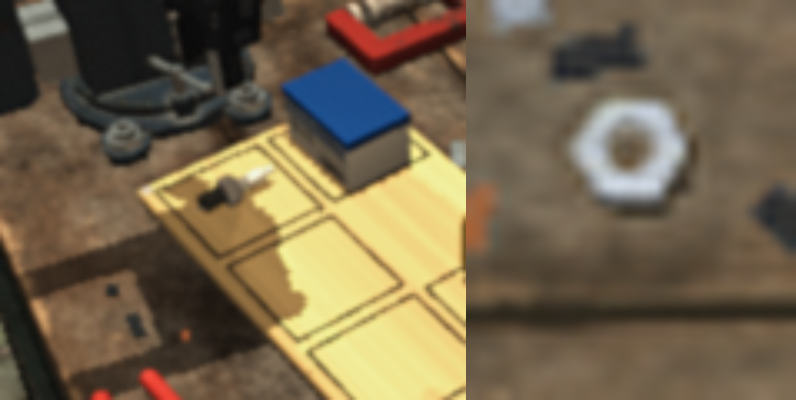

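The plug lies in the left-front place, square with it ((235,185) in the left crop). The nut's flats face along world x, so I'll grip with yaw 90.

```bash
python3 plan.py 704.5,-12.5,170,90 704.5,-12.5,100,90 
```

```text
t 7.53 at [447.2  26.3 192.8  10.4] rot [179.9  -0.3  10.4] F [ 0.   0.3 -0.2] gap 38.2 grip 0.0
704.5,-12.5,170,90 call 1 tr [8.2  2.82 0.76] rz -0.463
704.5,-12.5,170,90 call 2 tr [6.08 6.19 0.76] rz -0.463
704.5,-12.5,170,90 call 3 tr [2.67 8.25 0.76] rz -0.463
704.5,-12.5,100,90 call 1 tr [0. 0. 7.] rz -0.0
```

>>> play_rows:
  increments:
    - {"jaw": 0.5, "translation": [1.6, 0.6, 0.1], "dr": [0, 0, -0.09]}
    - {"jaw": 0.5, "translation": [3.3, 1.1, 0.2], "dr": [0, 0, -0.18]}
    - {"jaw": 0.5, "translation": [4.9, 1.7, 0.4], "dr": [0, 0, -0.28]}
    - {"jaw": 0.5, "translation": [6.6, 2.3, 0.6], "dr": [0, 0, -0.37]}
    - {"jaw": 0.5, "translation": [8.2, 2.8, 0.8], "dr": [0, 0, -0.463]}

```text
time_s: 7.95
ee_pos: [531.0, 13.5, 179.4]
tool_rot: [-179.9, 0.1, 37.2]
wrist_force: [0.6, -0.1, 0.5]
finger_gap: 42.7
grip_force: 0.0
```

>>> play_rows:
  increments:
    - {"jaw": 0.5, "translation": [1.2, 1.2, 0.1], "dr": [0, 0, -0.09]}
    - {"jaw": 0.5, "translation": [2.4, 2.5, 0.2], "dr": [0, 0, -0.18]}
    - {"jaw": 0.5, "translation": [3.6, 3.7, 0.4], "dr": [0, 0, -0.28]}
    - {"jaw": 0.5, "translation": [4.9, 5, 0.6], "dr": [0, 0, -0.37]}
    - {"jaw": 0.5, "translation": [6.1, 6.2, 0.8], "dr": [0, 0, -0.463]}

```text
time_s: 8.37
ee_pos: [617.0, 0.7, 171.1]
tool_rot: [-179.8, 0.1, 63.7]
wrist_force: [0.2, -0.4, 0.0]
finger_gap: 43.0
grip_force: 0.0
```

>>> play_rows:
  increments:
    - {"jaw": 0.5, "translation": [0.6, 2, 0.1], "dr": [0, 0, -0.11]}
    - {"jaw": 0.5, "translation": [1.3, 4, 0.2], "dr": [0, 0, -0.22]}
    - {"jaw": 0.5, "translation": [2, 6, 0.4], "dr": [0, 0, -0.34]}
    - {"jaw": 0.5, "translation": [2.5, 7.6, 0.6], "dr": [0, 0, -0.43]}
    - {"jaw": 0.5, "translation": [2.7, 8.3, 0.8], "dr": [0, 0, -0.463]}

```text
time_s: 8.78
ee_pos: [704.1, -12.5, 162.9]
tool_rot: [-179.9, -0.0, 90.3]
wrist_force: [0.4, -0.4, 0.4]
finger_gap: 42.7
grip_force: 0.0
```

>>> play_rows:
  increments:
    - {"jaw": 0.5, "translation": [0, 0, 2], "dr": [0, 0, 0]}
    - {"jaw": 0.5, "translation": [0, 0, 4], "dr": [0, 0, 0]}
    - {"jaw": 0.5, "translation": [0, 0, 6], "dr": [0, 0, 0]}
    - {"jaw": 0.5, "translation": [0, 0, 7], "dr": [0, 0, 0]}
    - {"jaw": 0.5, "translation": [0, 0, 7], "dr": [0, 0, 0]}

```text
time_s: 9.2
ee_pos: [700.2, -11.9, 89.8]
tool_rot: [-179.5, -0.0, 90.0]
wrist_force: [-0.9, -0.4, -0.1]
finger_gap: 42.9
grip_force: 0.0
```

>>> play_rows:
  increments:
    - {"jaw": 0.5, "translation": [0, 0, 0], "dr": [0, 0, 0]}
    - {"jaw": 0.5, "translation": [0, 0, 0], "dr": [0, 0, 0]}
    - {"jaw": 0.5, "translation": [0, 0, 0], "dr": [0, 0, 0]}
    - {"jaw": 0.5, "translation": [0, 0, 0], "dr": [0, 0, 0]}
    - {"jaw": 0.5, "translation": [0, 0, 0], "dr": [0, 0, 0]}

```text
time_s: 9.62
ee_pos: [704.1, -12.2, 96.8]
tool_rot: [179.9, 0.0, 90.0]
wrist_force: [0.3, 0.6, 0.3]
finger_gap: 42.6
grip_force: 0.0
```

```bash
python3 plan.py 704.5,-12.5,75,90 
```

```text
t 9.62 at [704.1 -12.2  96.8  90. ] rot [179.9   0.   90. ] F [0.3 0.6 0.3] gap 42.6 grip 0.0
704.5,-12.5,75,90 call 1 tr [-0.03  0.04  2.18] rz 0.0
```

>>> play_rows:
  increments:
    - {"jaw": 0.5, "translation": [0, 0, 0.4], "dr": [0, 0, 0]}
    - {"jaw": 0.5, "translation": [0, 0, 0.9], "dr": [0, 0, 0]}
    - {"jaw": 0.5, "translation": [0, 0, 1.4], "dr": [0, 0, 0]}
    - {"jaw": 0.5, "translation": [0, 0, 1.8], "dr": [0, 0, 0]}
    - {"jaw": 0.5, "translation": [0, 0, 2.1], "dr": [0, 0, 0]}

```text
time_s: 10.03
ee_pos: [702.8, -12.1, 73.1]
tool_rot: [-179.9, -0.0, 90.0]
wrist_force: [-0.1, 0.8, -0.2]
finger_gap: 43.2
grip_force: 0.0
```

>>> play_rows:
  increments:
    - {"jaw": 0.5, "translation": [0, 0, 0], "dr": [0, 0, 0]}
    - {"jaw": 0.5, "translation": [0, 0, 0], "dr": [0, 0, 0]}
    - {"jaw": 0.4, "translation": [0, 0, 0], "dr": [0, 0, 0]}
    - {"jaw": 0.3, "translation": [0, 0, 0], "dr": [0, 0, 0]}
    - {"jaw": 0.2, "translation": [0, 0, 0], "dr": [0, 0, 0]}

```text
time_s: 10.45
ee_pos: [703.8, -12.2, 75.1]
tool_rot: [179.9, 0.0, 90.0]
wrist_force: [0.1, 0.1, 0.6]
finger_gap: 21.0
grip_force: 39.1
```

>>> play_rows:
  increments:
    - {"jaw": 0.15, "translation": [0, 0, 0], "dr": [0, 0, 0]}
    - {"jaw": 0.15, "translation": [0, 0, 0], "dr": [0, 0, 0]}
    - {"jaw": 0.15, "translation": [0, 0, 0], "dr": [0, 0, 0]}
    - {"jaw": 0.15, "translation": [0, 0, 0], "dr": [0, 0, 0]}
    - {"jaw": 0.15, "translation": [0, 0, 0], "dr": [0, 0, 0]}

```text
time_s: 10.87
ee_pos: [703.8, -12.2, 75.0]
tool_rot: [179.9, 0.0, 90.0]
wrist_force: [-0.4, 0.4, 4.6]
finger_gap: 21.0
grip_force: 39.6
```

>>> play_rows:
  increments:
    - {"jaw": 0.15, "translation": [0, 0, -0.5], "dr": [0, 0, 0]}
    - {"jaw": 0.15, "translation": [0, 0, -2], "dr": [0, 0, 0]}
    - {"jaw": 0.15, "translation": [0, 0, -5], "dr": [0, 0, 0]}
    - {"jaw": 0.15, "translation": [0, 0, -8], "dr": [0, 0, 0]}
    - {"jaw": 0.15, "translation": [0, 0, -9.5], "dr": [0, 0, 0]}

```text
time_s: 11.28
ee_pos: [704.9, -12.2, 174.8]
tool_rot: [179.7, 0.0, 90.0]
wrist_force: [1.6, 0.6, 0.6]
finger_gap: 21.2
grip_force: 39.2
```

>>> play_rows:
  increments:
    - {"jaw": 0.15, "translation": [-0.5, 1, 0], "dr": [0, 0, 0]}
    - {"jaw": 0.15, "translation": [-1.2, -2.5, 0], "dr": [0, 0, 0]}
    - {"jaw": 0.15, "translation": [-1.8, -5, 0], "dr": [0, 0, 0]}
    - {"jaw": 0.15, "translation": [-2.4, -8.5, 0], "dr": [0, 0, 0]}
    - {"jaw": 0.15, "translation": [-3, -12, 0], "dr": [0, 0, 0]}

```text
time_s: 11.7
ee_pos: [582.1, -42.4, 169.0]
tool_rot: [-180.0, -0.0, 90.0]
wrist_force: [-0.7, -0.5, 0.7]
finger_gap: 21.1
grip_force: 39.3
```

>>> play_rows:
  increments:
    - {"jaw": 0.15, "translation": [-0.8, -3.3, 0], "dr": [0, 0, 0]}
    - {"jaw": 0.15, "translation": [-1.6, -6.6, 0], "dr": [0, 0, 0]}
    - {"jaw": 0.15, "translation": [-2.3, -9.2, 0], "dr": [0, 0, 0]}
    - {"jaw": 0.15, "translation": [-2.8, -11, 0], "dr": [0, 0, 0]}
    - {"jaw": 0.15, "translation": [-3, -11.7, 0], "dr": [0, 0, 0]}

```text
time_s: 12.12
ee_pos: [464.1, -72.5, 169.3]
tool_rot: [-179.9, 0.0, 90.0]
wrist_force: [0.4, 0.0, -0.6]
finger_gap: 20.8
grip_force: 39.3
```

>>> play_rows:
  increments:
    - {"jaw": 0.15, "translation": [0, 0, 1.5], "dr": [0, 0, 0]}
    - {"jaw": 0.15, "translation": [0, 0, 3], "dr": [0, 0, 0]}
    - {"jaw": 0.15, "translation": [0, 0, 4.5], "dr": [0, 0, 0]}
    - {"jaw": 0.15, "translation": [0, 0, 5.5], "dr": [0, 0, 0]}
    - {"jaw": 0.15, "translation": [0, 0, 6], "dr": [0, 0, 0]}

```text
time_s: 12.53
ee_pos: [466.0, -71.9, 108.1]
tool_rot: [-179.9, -0.0, 90.0]
wrist_force: [-0.2, -0.2, -0.1]
finger_gap: 21.3
grip_force: 39.3
```

>>> play_rows:
  increments:
    - {"jaw": 0.15, "translation": [0, 0, 0], "dr": [0, 0, 0]}
    - {"jaw": 0.15, "translation": [0, 0, 0], "dr": [0, 0, 0]}
    - {"jaw": 0.15, "translation": [0, 0, 0], "dr": [0, 0, 0]}
    - {"jaw": 0.15, "translation": [0, 0, 0], "dr": [0, 0, 0]}
    - {"jaw": 0.15, "translation": [0, 0, 0], "dr": [0, 0, 0]}

```text
time_s: 12.95
ee_pos: [467.0, -72.3, 110.2]
tool_rot: [179.9, 0.0, 90.0]
wrist_force: [0.6, 0.9, 0.0]
finger_gap: 20.9
grip_force: 39.3
```

```bash
python3 plan.py 466.9,-72.3,87.5,90 
```

```text
t 12.95 at [467.  -72.3 110.2  90. ] rot [179.9   0.   90. ] F [0.6 0.9 0. ] gap 20.9 grip 39.3
466.9,-72.3,87.5,90 call 1 tr [ 0.   -0.01  2.27] rz 0.0
```

>>> play_rows:
  increments:
    - {"jaw": 0.15, "translation": [0, 0, 0.5], "dr": [0, 0, 0]}
    - {"jaw": 0.15, "translation": [0, 0, 1.0], "dr": [0, 0, 0]}
    - {"jaw": 0.15, "translation": [0, 0, 1.5], "dr": [0, 0, 0]}
    - {"jaw": 0.15, "translation": [0, 0, 1.9], "dr": [0, 0, 0]}
    - {"jaw": 0.15, "translation": [0, 0, 2.1], "dr": [0, 0, 0]}

```text
time_s: 13.37
ee_pos: [465.8, -72.0, 87.3]
tool_rot: [-179.9, -0.0, 90.0]
wrist_force: [-0.2, -0.5, 0.4]
finger_gap: 21.2
grip_force: 39.3
```

>>> play_rows:
  increments:
    - {"jaw": 0.15, "translation": [0, 0, 0], "dr": [0, 0, 0]}
    - {"jaw": 0.15, "translation": [0, 0, 0.05], "dr": [0, 0, 0]}
    - {"jaw": 0.15, "translation": [0, 0, 0.1], "dr": [0, 0, 0]}
    - {"jaw": 0.15, "translation": [0, 0, 0.15], "dr": [0, 0, 0]}
    - {"jaw": 0.15, "translation": [0, 0, 0.2], "dr": [0, 0, 0]}

```text
time_s: 13.78
ee_pos: [466.7, -72.2, 86.9]
tool_rot: [180.0, 0.0, 90.0]
wrist_force: [-4.0, 1.7, 9.9]
finger_gap: 21.0
grip_force: 40.4
```

Contact. Release, lift, then on to the long bolt.

>>> play_rows:
  increments:
    - {"jaw": 0.27, "translation": [0, 0, 0], "dr": [0, 0, 0]}
    - {"jaw": 0.32, "translation": [0, 0, 0], "dr": [0, 0, 0]}
    - {"jaw": 0.4, "translation": [0, 0, 0], "dr": [0, 0, 0]}
    - {"jaw": 0.45, "translation": [0, 0, 0], "dr": [0, 0, 0]}
    - {"jaw": 0.45, "translation": [0, 0, 0], "dr": [0, 0, 0]}

```text
time_s: 14.2
ee_pos: [466.4, -72.2, 86.3]
tool_rot: [-180.0, -0.0, 90.0]
wrist_force: [-0.0, 0.3, 0.8]
finger_gap: 38.3
grip_force: 0.0
```

>>> play_rows:
  increments:
    - {"jaw": 0.45, "translation": [0, 0, -1], "dr": [0, 0, 0]}
    - {"jaw": 0.45, "translation": [0, 0, -3], "dr": [0, 0, 0]}
    - {"jaw": 0.45, "translation": [0, 0, -6], "dr": [0, 0, 0]}
    - {"jaw": 0.45, "translation": [0, 0, -8], "dr": [0, 0, 0]}
    - {"jaw": 0.45, "translation": [0, 0, -9], "dr": [0, 0, 0]}

```text
time_s: 14.62
ee_pos: [468.0, -72.6, 180.4]
tool_rot: [179.7, 0.1, 90.0]
wrist_force: [0.5, -0.4, -0.2]
finger_gap: 38.4
grip_force: 0.0
```

>>> play_rows:
  increments:
    - {"jaw": 0.4, "translation": [0, 0, 0], "dr": [0, 0, 0]}
    - {"jaw": 0.4, "translation": [0, 0, 0], "dr": [0, 0, 0]}
    - {"jaw": 0.4, "translation": [0, 0, 0], "dr": [0, 0, 0]}
    - {"jaw": 0.4, "translation": [0, 0, 0], "dr": [0, 0, 0]}
    - {"jaw": 0.4, "translation": [0, 0, 0], "dr": [0, 0, 0]}

```text
time_s: 15.03
ee_pos: [465.5, -71.9, 174.8]
tool_rot: [-179.8, -0.0, 90.0]
wrist_force: [-0.2, 0.1, 0.2]
finger_gap: 34.2
grip_force: 0.0
```

```bash
python3 plan.py 556,-433,170,70 556,-433,100,70
```

```text
t 15.03 at [465.5 -71.9 174.8  90. ] rot [-179.8   -0.    90. ] F [-0.2  0.1  0.2] gap 34.2 grip 0.0
556,-433,170,70 call 1 tr [-18.05   4.53   0.24] rz 0.175
556,-433,170,70 call 2 tr [-16.99   7.59   0.24] rz 0.175
556,-433,100,70 call 1 tr [0. 0. 7.] rz -0.0
```

>>> play_rows:
  increments:
    - {"jaw": 0.4, "translation": [-3.2, 0.8, 0], "dr": [0, 0, 0.03]}
    - {"jaw": 0.4, "translation": [-6.8, 1.7, 0], "dr": [0, 0, 0.07]}
    - {"jaw": 0.4, "translation": [-10.5, 2.6, 0], "dr": [0, 0, 0.1]}
    - {"jaw": 0.4, "translation": [-14.3, 3.5, 0], "dr": [0, 0, 0.14]}
    - {"jaw": 0.4, "translation": [-18, 4.5, 0.2], "dr": [0, 0, 0.175]}

```text
time_s: 15.45
ee_pos: [511.3, -253.9, 173.7]
tool_rot: [-180.0, -0.0, 79.9]
wrist_force: [0.4, 0.9, 0.8]
finger_gap: 34.2
grip_force: 0.0
```

>>> play_rows:
  increments:
    - {"jaw": 0.4, "translation": [-3.7, 1.7, 0], "dr": [0, 0, 0.04]}
    - {"jaw": 0.4, "translation": [-7.4, 3.3, 0], "dr": [0, 0, 0.08]}
    - {"jaw": 0.4, "translation": [-11.1, 5, 0], "dr": [0, 0, 0.12]}
    - {"jaw": 0.4, "translation": [-14.6, 6.5, 0], "dr": [0, 0, 0.15]}
    - {"jaw": 0.4, "translation": [-17, 7.6, 0.2], "dr": [0, 0, 0.175]}

```text
time_s: 15.87
ee_pos: [556.3, -436.1, 171.2]
tool_rot: [-180.0, 0.0, 69.8]
wrist_force: [-0.1, -0.3, -0.3]
finger_gap: 34.2
grip_force: 0.0
```

>>> play_rows:
  increments:
    - {"jaw": 0.4, "translation": [0, 0, 2], "dr": [0, 0, 0]}
    - {"jaw": 0.4, "translation": [0, 0, 4], "dr": [0, 0, 0]}
    - {"jaw": 0.4, "translation": [0, 0, 5.5], "dr": [0, 0, 0]}
    - {"jaw": 0.4, "translation": [0, 0, 6.5], "dr": [0, 0, 0]}
    - {"jaw": 0.4, "translation": [0, 0, 7], "dr": [0, 0, 0]}

```text
time_s: 16.28
ee_pos: [555.5, -431.4, 99.1]
tool_rot: [-179.8, -0.1, 70.0]
wrist_force: [-0.3, -0.4, 0.0]
finger_gap: 34.3
grip_force: 0.0
```

>>> play_rows:
  increments:
    - {"jaw": 0.4, "translation": [0, 0, 0], "dr": [0, 0, 0]}
    - {"jaw": 0.4, "translation": [0, 0, 0], "dr": [0, 0, 0]}
    - {"jaw": 0.4, "translation": [0, 0, 0], "dr": [0, 0, 0]}
    - {"jaw": 0.4, "translation": [0, 0, 0], "dr": [0, 0, 0]}
    - {"jaw": 0.4, "translation": [0, 0, 0], "dr": [0, 0, 0]}

```text
time_s: 16.7
ee_pos: [557.3, -433.2, 103.9]
tool_rot: [179.9, 0.0, 70.0]
wrist_force: [-0.2, 0.4, -0.8]
finger_gap: 34.0
grip_force: 0.0
```

```bash
python3 plan.py 556,-433,75,70; python3 - <<'E'
from h import *
s=shot("scene")["color"]; cv2.imwrite("pics/p4.png",cv2.resize(s[120:350,120:400],(730,600)))
E
```

```text
t 16.7 at [ 557.3 -433.2  103.9   70. ] rot [179.9   0.   70. ] F [-0.2  0.4 -0.8] gap 34.0 grip 0.0
556,-433,75,70 call 1 tr [-0.03 -0.13  2.89] rz -0.001
```

View pics/p4.png

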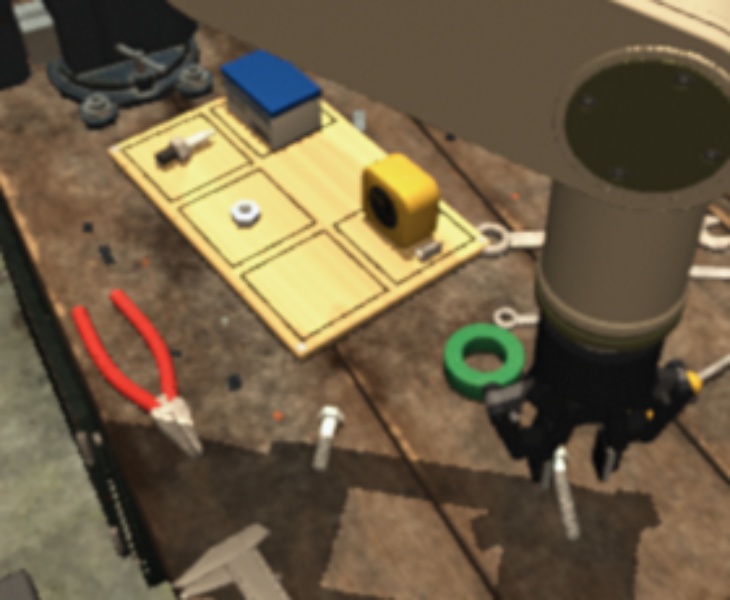

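The plug and nut sit well in their places (plug (185,148), nut (245,212)). The long bolt is under the fingers at (567,495).

>>> play_rows:
  increments:
    - {"jaw": 0.55, "translation": [0, 0, 0], "dr": [0, 0, 0]}
    - {"jaw": 0.55, "translation": [0, -0.1, 0.8], "dr": [0, 0, 0]}
    - {"jaw": 0.55, "translation": [0, -0.1, 1.7], "dr": [0, 0, 0]}
    - {"jaw": 0.55, "translation": [0, -0.1, 2.4], "dr": [0, 0, 0]}
    - {"jaw": 0.55, "translation": [0, -0.1, 2.8], "dr": [0, 0, 0]}

```text
time_s: 17.17
ee_pos: [554.7, -431.6, 71.9]
tool_rot: [-179.8, -0.1, 69.9]
wrist_force: [0.3, 0.6, -0.0]
finger_gap: 46.9
grip_force: 0.0
```

>>> play_rows:
  increments:
    - {"jaw": 0.55, "translation": [0, 0, 0], "dr": [0, 0, 0]}
    - {"jaw": 0.55, "translation": [0, 0, 0], "dr": [0, 0, 0]}
    - {"jaw": 0.4, "translation": [0, 0, 0], "dr": [0, 0, 0]}
    - {"jaw": 0.3, "translation": [0, 0, 0], "dr": [0, 0, 0]}
    - {"jaw": 0.2, "translation": [0, 0, 0], "dr": [0, 0, 0]}

```text
time_s: 17.58
ee_pos: [556.0, -432.7, 75.0]
tool_rot: [179.9, 0.0, 69.9]
wrist_force: [0.3, -0.0, -1.0]
finger_gap: 17.6
grip_force: 0.0
```

>>> play_rows:
  increments:
    - {"jaw": 0.1, "translation": [0, 0, 0], "dr": [0, 0, 0]}
    - {"jaw": 0, "translation": [0, 0, 0], "dr": [0, 0, 0]}
    - {"jaw": 0, "translation": [0, 0, 0], "dr": [0, 0, 0]}
    - {"jaw": 0, "translation": [0, 0, 0], "dr": [0, 0, 0]}
    - {"jaw": 0, "translation": [0, 0, 0], "dr": [0, 0, 0]}

```text
time_s: 18.0
ee_pos: [556.0, -432.7, 75.0]
tool_rot: [180.0, 0.0, 70.0]
wrist_force: [-0.2, 1.2, 4.2]
finger_gap: 7.8
grip_force: 39.2
```

>>> play_rows:
  increments:
    - {"jaw": 0, "translation": [0, 0, -0.5], "dr": [0, 0, 0]}
    - {"jaw": 0, "translation": [0, 0, -2], "dr": [0, 0, 0]}
    - {"jaw": 0, "translation": [0, 0, -5], "dr": [0, 0, 0]}
    - {"jaw": 0, "translation": [0, 0, -8], "dr": [0, 0, 0]}
    - {"jaw": 0, "translation": [0, 0, -9.5], "dr": [0, 0, 0]}

```text
time_s: 18.42
ee_pos: [556.9, -433.5, 174.9]
tool_rot: [179.7, 0.1, 69.9]
wrist_force: [0.5, 0.0, 1.0]
finger_gap: 7.6
grip_force: 39.0
```

>>> play_rows:
  increments:
    - {"jaw": 0, "translation": [0, 0, 0], "dr": [0, 0, 0]}
    - {"jaw": 0, "translation": [0, 0, 0], "dr": [0, 0, 0]}
    - {"jaw": 0, "translation": [0, 0, 0], "dr": [0, 0, 0]}
    - {"jaw": 0, "translation": [0, 0, 0], "dr": [0, 0, 0]}
    - {"jaw": 0, "translation": [0, 0, 0], "dr": [0, 0, 0]}

```text
time_s: 18.83
ee_pos: [554.9, -431.7, 167.0]
tool_rot: [-179.8, -0.1, 69.9]
wrist_force: [1.0, 0.6, 0.0]
finger_gap: 7.8
grip_force: 39.0
```

```bash
python3 plan.py 484.2,-170.8,170,10; python3 - <<'E'
from h import *
np.set_printoptions(precision=1,suppress=True)
s=shot("scene")["color"]; cv2.imwrite("pics/p5.png",cv2.resize(s[180:340,230:430],(750,600)))
E
```

```text
t 18.83 at [ 554.9 -431.7  167.    69.9] rot [-1.798e+02 -1.000e-01  6.990e+01] F [1.  0.6 0. ] gap 7.8 grip 39.0
484.2,-170.8,170,10 call 1 tr [11.04 -7.79 -0.15] rz 0.523
484.2,-170.8,170,10 call 2 tr [  5.67 -12.27  -0.15] rz 0.523
```

View pics/p5.png

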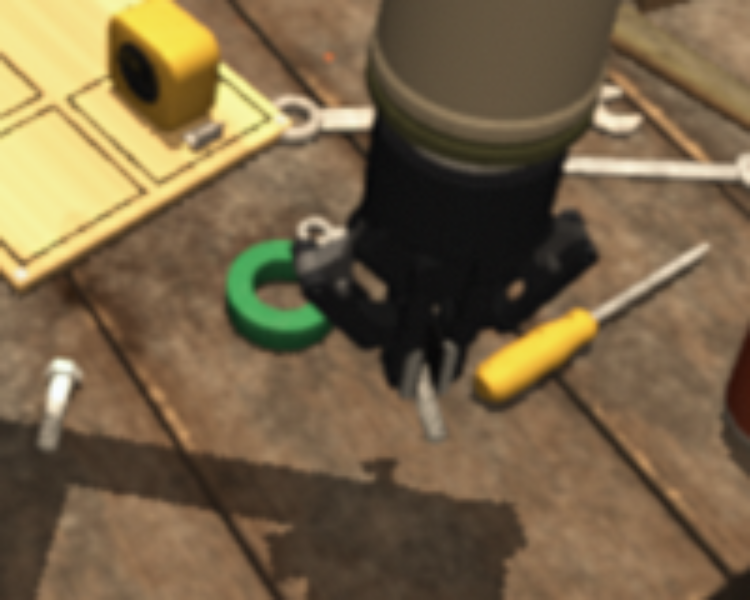

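The bolt is held, with its shank end showing at (433,437). The tape measure's small hook lies at (203,135), off the place. Carrying on.

>>> play_rows:
  increments:
    - {"jaw": 0, "translation": [1.5, -1, 0], "dr": [0, 0, 0.08]}
    - {"jaw": 0, "translation": [3.7, -2.5, 0], "dr": [0, 0, 0.18]}
    - {"jaw": 0, "translation": [6, -4.2, 0], "dr": [0, 0, 0.29]}
    - {"jaw": 0, "translation": [8.5, -6, 0], "dr": [0, 0, 0.41]}
    - {"jaw": 0, "translation": [11, -7.8, 0], "dr": [0, 0, 0.523]}

```text
time_s: 19.3
ee_pos: [519.2, -301.1, 168.3]
tool_rot: [-179.9, 0.0, 39.6]
wrist_force: [0.4, 0.3, 0.5]
finger_gap: 8.1
grip_force: 39.0
```

>>> play_rows:
  increments:
    - {"jaw": 0, "translation": [1.3, -2.8, 0], "dr": [0, 0, 0.12]}
    - {"jaw": 0, "translation": [2.6, -5.6, 0], "dr": [0, 0, 0.24]}
    - {"jaw": 0, "translation": [3.9, -8.4, 0], "dr": [0, 0, 0.36]}
    - {"jaw": 0, "translation": [5, -10.9, 0], "dr": [0, 0, 0.46]}
    - {"jaw": 0, "translation": [5.7, -12.3, 0], "dr": [0, 0, 0.523]}

```text
time_s: 19.72
ee_pos: [483.4, -168.8, 168.3]
tool_rot: [-179.9, 0.1, 9.8]
wrist_force: [-0.0, 1.0, -0.7]
finger_gap: 7.7
grip_force: 39.0
```

>>> play_rows:
  increments:
    - {"jaw": 0, "translation": [0, 0, 1.5], "dr": [0, 0, 0]}
    - {"jaw": 0, "translation": [0, 0, 3], "dr": [0, 0, 0]}
    - {"jaw": 0, "translation": [0, 0, 4.5], "dr": [0, 0, 0]}
    - {"jaw": 0, "translation": [0, 0, 5.5], "dr": [0, 0, 0]}
    - {"jaw": 0, "translation": [0, 0, 6], "dr": [0, 0, 0]}

```text
time_s: 20.13
ee_pos: [483.6, -171.0, 107.3]
tool_rot: [-179.9, 0.2, 10.0]
wrist_force: [-1.1, 1.6, 0.3]
finger_gap: 8.4
grip_force: 39.1
```

>>> play_rows:
  increments:
    - {"jaw": 0, "translation": [0, 0, 0], "dr": [0, 0, 0]}
    - {"jaw": 0, "translation": [0, 0, 0], "dr": [0, 0, 0]}
    - {"jaw": 0, "translation": [0, 0, 0], "dr": [0, 0, 0]}
    - {"jaw": 0, "translation": [0, 0, 0], "dr": [0, 0, 0]}
    - {"jaw": 0, "translation": [0, 0, 0], "dr": [0, 0, 0]}

```text
time_s: 20.55
ee_pos: [485.3, -171.8, 110.3]
tool_rot: [180.0, -0.1, 10.0]
wrist_force: [-1.2, 0.0, -1.5]
finger_gap: 8.2
grip_force: 39.1
```

```bash
python3 plan.py 484.2,-170.8,87,10
```

```text
t 20.55 at [ 485.3 -171.8  110.3   10. ] rot [ 1.8e+02 -1.0e-01  1.0e+01] F [-1.2  0.  -1.5] gap 8.2 grip 39.1
484.2,-170.8,87,10 call 1 tr [-0.1  -0.12  2.33] rz 0.0
```

>>> play_rows:
  increments:
    - {"jaw": 0, "translation": [-0.1, -0.1, 0.5], "dr": [0, 0, 0]}
    - {"jaw": 0, "translation": [-0.1, -0.1, 1.0], "dr": [0, 0, 0]}
    - {"jaw": 0, "translation": [-0.1, -0.1, 1.5], "dr": [0, 0, 0]}
    - {"jaw": 0, "translation": [-0.1, -0.1, 1.9], "dr": [0, 0, 0]}
    - {"jaw": 0, "translation": [-0.1, -0.1, 2.1], "dr": [0, 0, 0]}

```text
time_s: 20.97
ee_pos: [483.0, -170.4, 87.2]
tool_rot: [-179.9, 0.1, 10.0]
wrist_force: [0.2, -0.5, -0.6]
finger_gap: 8.0
grip_force: 39.1
```

>>> play_rows:
  increments:
    - {"jaw": 0, "translation": [0, 0, 0], "dr": [0, 0, 0]}
    - {"jaw": 0, "translation": [0, 0, 0.05], "dr": [0, 0, 0]}
    - {"jaw": 0, "translation": [0, 0, 0.1], "dr": [0, 0, 0]}
    - {"jaw": 0, "translation": [0, 0, 0.15], "dr": [0, 0, 0]}
    - {"jaw": 0, "translation": [0, 0, 0.2], "dr": [0, 0, 0]}

```text
time_s: 21.38
ee_pos: [483.9, -170.8, 86.9]
tool_rot: [180.0, -0.0, 10.0]
wrist_force: [-3.2, 1.1, 7.1]
finger_gap: 8.4
grip_force: 39.8
```

>>> play_rows:
  increments:
    - {"jaw": 0.12, "translation": [0, 0, 0], "dr": [0, 0, 0]}
    - {"jaw": 0.2, "translation": [0, 0, 0], "dr": [0, 0, 0]}
    - {"jaw": 0.3, "translation": [0, 0, 0], "dr": [0, 0, 0]}
    - {"jaw": 0.4, "translation": [0, 0, 0], "dr": [0, 0, 0]}
    - {"jaw": 0.4, "translation": [0, 0, 0], "dr": [0, 0, 0]}

```text
time_s: 21.8
ee_pos: [483.6, -170.7, 86.3]
tool_rot: [-180.0, 0.0, 10.0]
wrist_force: [0.1, -0.2, 0.6]
finger_gap: 33.9
grip_force: 0.0
```

>>> play_rows:
  increments:
    - {"jaw": 0.4, "translation": [0, 0, -1], "dr": [0, 0, 0]}
    - {"jaw": 0.4, "translation": [0, 0, -3], "dr": [0, 0, 0]}
    - {"jaw": 0.4, "translation": [0, 0, -6], "dr": [0, 0, 0]}
    - {"jaw": 0.4, "translation": [0, 0, -8], "dr": [0, 0, 0]}
    - {"jaw": 0.4, "translation": [0, 0, -9], "dr": [0, 0, 0]}

```text
time_s: 22.22
ee_pos: [485.1, -171.4, 180.5]
tool_rot: [179.8, -0.2, 10.0]
wrist_force: [0.6, 0.2, -0.3]
finger_gap: 34.1
grip_force: 0.0
```

```bash
python3 plan.py 565.8,-305.9,160,10 565.8,-305.9,100,10
```

```text
t 22.22 at [ 485.1 -171.4  180.5   10. ] rot [179.8  -0.2  10. ] F [ 0.6  0.2 -0.3] gap 34.1 grip 0.0
565.8,-305.9,160,10 call 1 tr [ 5.61 14.65  2.05] rz 0.0
565.8,-305.9,100,10 call 1 tr [0. 0. 6.] rz -0.0
```

>>> play_rows:
  increments:
    - {"jaw": 1, "translation": [1.2, 3, 0], "dr": [0, 0, 0]}
    - {"jaw": 1, "translation": [2.5, 6.5, 0], "dr": [0, 0, 0]}
    - {"jaw": 1, "translation": [4, 10.3, 0.5], "dr": [0, 0, 0]}
    - {"jaw": 1, "translation": [5.2, 13.5, 1], "dr": [0, 0, 0]}
    - {"jaw": 1, "translation": [5.6, 14.7, 2], "dr": [0, 0, 0]}

```text
time_s: 22.63
ee_pos: [566.3, -309.9, 157.5]
tool_rot: [179.8, -0.1, 9.9]
wrist_force: [0.1, 0.5, 0.7]
finger_gap: 85.1
grip_force: 0.0
```

>>> play_rows:
  increments:
    - {"jaw": 1, "translation": [0, 0, 1.5], "dr": [0, 0, 0]}
    - {"jaw": 1, "translation": [0, 0, 3], "dr": [0, 0, 0]}
    - {"jaw": 1, "translation": [0, 0, 4.5], "dr": [0, 0, 0]}
    - {"jaw": 1, "translation": [0, 0, 5.2], "dr": [0, 0, 0]}
    - {"jaw": 1, "translation": [0, 0, 5.5], "dr": [0, 0, 0]}

```text
time_s: 23.05
ee_pos: [563.2, -304.8, 99.1]
tool_rot: [-179.9, 0.1, 10.0]
wrist_force: [-0.5, -0.3, -0.1]
finger_gap: 85.6
grip_force: 0.0
```

>>> play_rows:
  increments:
    - {"jaw": 1, "translation": [0, 0, 0], "dr": [0, 0, 0]}
    - {"jaw": 1, "translation": [0, 0, 0], "dr": [0, 0, 0]}
    - {"jaw": 1, "translation": [0, 0, 0], "dr": [0, 0, 0]}
    - {"jaw": 1, "translation": [0, 0, 0], "dr": [0, 0, 0]}
    - {"jaw": 1, "translation": [0, 0, 0], "dr": [0, 0, 0]}

```text
time_s: 23.47
ee_pos: [564.8, -306.0, 102.4]
tool_rot: [179.9, -0.1, 10.0]
wrist_force: [0.6, 0.5, 0.5]
finger_gap: 85.4
grip_force: 0.0
```

```bash
python3 plan.py 565.8,-305.9,73,10; python3 - <<'E'
from h import *
s=shot("scene")["color"]; cv2.imwrite("pics/p6.png",cv2.resize(s[110:330,120:400],(760,597)))
E
```

```text
t 23.47 at [ 564.8 -306.   102.4   10. ] rot [ 1.799e+02 -1.000e-01  1.000e+01] F [0.6 0.5 0.5] gap 85.4 grip 0.0
565.8,-305.9,73,10 call 1 tr [0.1  0.01 2.94] rz 0.0
```

View pics/p6.png

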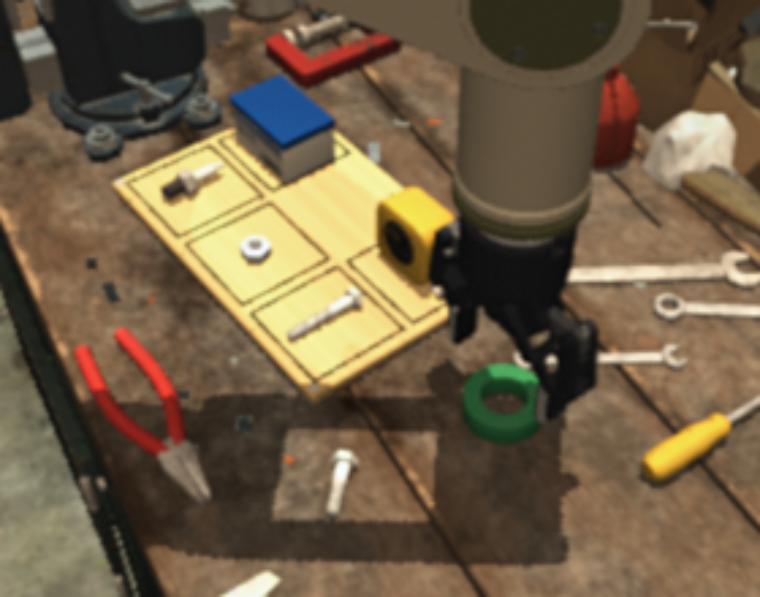

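The long bolt lies in the right-front place ((325,313)). The roll sits between the open fingers at (500,402). Descending.

>>> play_rows:
  increments:
    - {"jaw": 1, "translation": [0.1, 0, 0.6], "dr": [0, 0, 0]}
    - {"jaw": 1, "translation": [0.1, 0, 1.3], "dr": [0, 0, 0]}
    - {"jaw": 1, "translation": [0.1, 0, 2], "dr": [0, 0, 0]}
    - {"jaw": 1, "translation": [0.1, 0, 2.6], "dr": [0, 0, 0]}
    - {"jaw": 1, "translation": [0.1, 0, 2.9], "dr": [0, 0, 0]}

```text
time_s: 23.93
ee_pos: [564.4, -305.0, 70.3]
tool_rot: [-179.9, 0.1, 10.0]
wrist_force: [-0.5, 0.3, -0.4]
finger_gap: 85.1
grip_force: 0.0
```

>>> play_rows:
  increments:
    - {"jaw": 1, "translation": [0, 0, 0], "dr": [0, 0, 0]}
    - {"jaw": 1, "translation": [0, 0, 0], "dr": [0, 0, 0]}
    - {"jaw": 0.9, "translation": [0, 0, 0], "dr": [0, 0, 0]}
    - {"jaw": 0.8, "translation": [0, 0, 0], "dr": [0, 0, 0]}
    - {"jaw": 0.65, "translation": [0, 0, 0], "dr": [0, 0, 0]}

```text
time_s: 24.35
ee_pos: [565.7, -305.8, 73.2]
tool_rot: [180.0, -0.0, 10.0]
wrist_force: [-7.3, 4.8, 11.5]
finger_gap: 59.4
grip_force: 41.2
```

>>> play_rows:
  increments:
    - {"jaw": 0.6, "translation": [0, 0, 0], "dr": [0, 0, 0]}
    - {"jaw": 0.6, "translation": [0, 0, 0], "dr": [0, 0, 0]}
    - {"jaw": 0.6, "translation": [0, 0, 0], "dr": [0, 0, 0]}
    - {"jaw": 0.6, "translation": [0, 0, 0], "dr": [0, 0, 0]}
    - {"jaw": 0.6, "translation": [0, 0, 0], "dr": [0, 0, 0]}

```text
time_s: 24.77
ee_pos: [565.9, -305.9, 73.3]
tool_rot: [179.9, -0.1, 10.0]
wrist_force: [-1.0, 0.4, 5.2]
finger_gap: 58.6
grip_force: 43.5
```

>>> play_rows:
  increments:
    - {"jaw": 0.6, "translation": [0, 0, -0.5], "dr": [0, 0, 0]}
    - {"jaw": 0.6, "translation": [0, 0, -2.5], "dr": [0, 0, 0]}
    - {"jaw": 0.6, "translation": [0, 0, -6], "dr": [0, 0, 0]}
    - {"jaw": 0.6, "translation": [0, 0, -9.5], "dr": [0, 0, 0]}
    - {"jaw": 0.6, "translation": [0, 0, -12], "dr": [0, 0, 0]}

```text
time_s: 25.18
ee_pos: [565.6, -305.7, 195.3]
tool_rot: [179.9, -0.1, 10.0]
wrist_force: [0.9, -0.3, -0.5]
finger_gap: 59.3
grip_force: 43.2
```

>>> play_rows:
  increments:
    - {"jaw": 0.6, "translation": [0, 0, 0], "dr": [0, 0, 0]}
    - {"jaw": 0.6, "translation": [0, 0, 0], "dr": [0, 0, 0]}
    - {"jaw": 0.6, "translation": [0, 0, 0], "dr": [0, 0, 0]}
    - {"jaw": 0.6, "translation": [0, 0, 0], "dr": [0, 0, 0]}
    - {"jaw": 0.6, "translation": [0, 0, 0], "dr": [0, 0, 0]}

```text
time_s: 25.6
ee_pos: [564.4, -304.9, 190.1]
tool_rot: [-179.9, 0.2, 10.0]
wrist_force: [0.8, 0.2, 0.0]
finger_gap: 59.0
grip_force: 43.2
```

```bash
python3 plan.py 544.4,41.5,190,10
```

```text
t 25.6 at [ 564.4 -304.9  190.1   10. ] rot [-179.9    0.2   10. ] F [0.8 0.2 0. ] gap 59.0 grip 43.2
544.4,41.5,190,10 call 1 tr [ 2.030e+00 -1.723e+01  1.000e-02] rz 0.0
544.4,41.5,190,10 call 2 tr [ 2.030e+00 -1.723e+01  1.000e-02] rz 0.0
```

>>> play_rows:
  increments:
    - {"jaw": 0.6, "translation": [0.2, -1.5, 0], "dr": [0, 0, 0]}
    - {"jaw": 0.6, "translation": [0.6, -5, 0], "dr": [0, 0, 0]}
    - {"jaw": 0.6, "translation": [1.1, -9, 0], "dr": [0, 0, 0]}
    - {"jaw": 0.6, "translation": [1.5, -13.1, 0], "dr": [0, 0, 0]}
    - {"jaw": 0.6, "translation": [2, -17.2, 0], "dr": [0, 0, 0]}

```text
time_s: 26.02
ee_pos: [553.9, -130.5, 191.2]
tool_rot: [-179.9, 0.1, 10.0]
wrist_force: [1.0, 0.3, -0.1]
finger_gap: 58.9
grip_force: 43.2
```

>>> play_rows:
  increments:
    - {"jaw": 0.6, "translation": [0.5, -4, 0], "dr": [0, 0, 0]}
    - {"jaw": 0.6, "translation": [1, -8, 0], "dr": [0, 0, 0]}
    - {"jaw": 0.6, "translation": [1.4, -12, 0], "dr": [0, 0, 0]}
    - {"jaw": 0.6, "translation": [1.8, -15.5, 0], "dr": [0, 0, 0]}
    - {"jaw": 0.6, "translation": [2, -17.2, 0], "dr": [0, 0, 0]}

```text
time_s: 26.43
ee_pos: [543.3, 44.7, 191.5]
tool_rot: [-179.9, 0.1, 10.2]
wrist_force: [-0.6, -0.5, -0.0]
finger_gap: 58.8
grip_force: 43.2
```

>>> play_rows:
  increments:
    - {"jaw": 0.6, "translation": [0, 0, 0.5], "dr": [0, 0, 0]}
    - {"jaw": 0.6, "translation": [0, 0, 1], "dr": [0, 0, 0]}
    - {"jaw": 0.6, "translation": [0, 0, 2], "dr": [0, 0, 0]}
    - {"jaw": 0.6, "translation": [0, 0, 3], "dr": [0, 0, 0]}
    - {"jaw": 0.6, "translation": [0, 0, 3.5], "dr": [0, 0, 0]}

```text
time_s: 26.85
ee_pos: [543.8, 39.1, 154.8]
tool_rot: [-180.0, 0.2, 9.9]
wrist_force: [-0.6, 0.1, -0.3]
finger_gap: 59.0
grip_force: 43.2
```

>>> play_rows:
  increments:
    - {"jaw": 0.6, "translation": [0, 0, 0], "dr": [0, 0, 0]}
    - {"jaw": 0.6, "translation": [0, 0, 0], "dr": [0, 0, 0]}
    - {"jaw": 0.6, "translation": [0, 0, 0], "dr": [0, 0, 0]}
    - {"jaw": 0.6, "translation": [0, 0, 0], "dr": [0, 0, 0]}
    - {"jaw": 0.6, "translation": [0, 0, 0], "dr": [0, 0, 0]}

```text
time_s: 27.27
ee_pos: [545.4, 40.0, 158.1]
tool_rot: [180.0, -0.1, 10.0]
wrist_force: [-0.3, -0.6, -0.5]
finger_gap: 59.0
grip_force: 43.2
```

```bash
python3 plan.py 544.4,41.5,131,10
```

```text
t 27.27 at [545.4  40.  158.1  10. ] rot [ 1.8e+02 -1.0e-01  1.0e+01] F [-0.3 -0.6 -0.5] gap 59.0 grip 43.2
544.4,41.5,131,10 call 1 tr [-0.07 -0.17  2.71] rz -0.0
```

>>> play_rows:
  increments:
    - {"jaw": 0.6, "translation": [0, -0.1, 0.5], "dr": [0, 0, 0]}
    - {"jaw": 0.6, "translation": [0, -0.1, 1.1], "dr": [0, 0, 0]}
    - {"jaw": 0.6, "translation": [0, -0.1, 1.7], "dr": [0, 0, 0]}
    - {"jaw": 0.6, "translation": [0, -0.1, 2.1], "dr": [0, 0, 0]}
    - {"jaw": 0.6, "translation": [0, -0.1, 2.3], "dr": [0, 0, 0]}

```text
time_s: 27.68
ee_pos: [544.0, 41.2, 133.0]
tool_rot: [-180.0, 0.1, 10.0]
wrist_force: [0.1, 0.8, -0.1]
finger_gap: 58.8
grip_force: 43.2
```

>>> play_rows:
  increments:
    - {"jaw": 0.6, "translation": [0, 0, 0], "dr": [0, 0, 0]}
    - {"jaw": 0.6, "translation": [0, 0, 0], "dr": [0, 0, 0]}
    - {"jaw": 0.6, "translation": [0, 0, 0], "dr": [0, 0, 0]}
    - {"jaw": 0.6, "translation": [0, 0, 0], "dr": [0, 0, 0]}
    - {"jaw": 0.6, "translation": [0, 0, 0], "dr": [0, 0, 0]}

```text
time_s: 28.1
ee_pos: [545.0, 41.1, 134.8]
tool_rot: [180.0, -0.0, 10.0]
wrist_force: [0.7, -0.2, -1.1]
finger_gap: 59.5
grip_force: 43.2
```

>>> play_rows:
  increments:
    - {"jaw": 0.6, "translation": [0, 0, 0.1], "dr": [0, 0, 0]}
    - {"jaw": 0.6, "translation": [0, 0, 0.2], "dr": [0, 0, 0]}
    - {"jaw": 0.6, "translation": [0, 0, 0.3], "dr": [0, 0, 0]}
    - {"jaw": 0.6, "translation": [0, 0, 0.35], "dr": [0, 0, 0]}
    - {"jaw": 0.6, "translation": [0, 0, 0.35], "dr": [0, 0, 0]}

```text
time_s: 28.52
ee_pos: [544.6, 41.2, 130.6]
tool_rot: [-180.0, 0.0, 10.0]
wrist_force: [-1.2, 0.2, 0.7]
finger_gap: 58.9
grip_force: 43.2
```

>>> play_rows:
  increments:
    - {"jaw": 0.6, "translation": [0, 0, 0.05], "dr": [0, 0, 0]}
    - {"jaw": 0.72, "translation": [0, 0, 0.05], "dr": [0, 0, 0]}
    - {"jaw": 0.78, "translation": [0, 0, 0.05], "dr": [0, 0, 0]}
    - {"jaw": 0.9, "translation": [0, 0, 0.05], "dr": [0, 0, 0]}
    - {"jaw": 0.95, "translation": [0, 0, 0.05], "dr": [0, 0, 0]}

```text
time_s: 28.93
ee_pos: [544.8, 41.1, 130.5]
tool_rot: [180.0, -0.0, 10.0]
wrist_force: [0.3, -0.5, 0.3]
finger_gap: 80.9
grip_force: 0.0
```

>>> play_rows:
  increments:
    - {"jaw": 1, "translation": [0, 0, -0.5], "dr": [0, 0, 0]}
    - {"jaw": 1, "translation": [0, 0, -2], "dr": [0, 0, 0]}
    - {"jaw": 1, "translation": [0, 0, -5], "dr": [0, 0, 0]}
    - {"jaw": 1, "translation": [0, 0, -8], "dr": [0, 0, 0]}
    - {"jaw": 1, "translation": [0, 0, -11], "dr": [0, 0, 0]}

```text
time_s: 29.35
ee_pos: [544.3, 41.2, 241.7]
tool_rot: [-180.0, 0.0, 10.0]
wrist_force: [0.5, -0.3, 0.4]
finger_gap: 85.6
grip_force: 0.0
```

>>> play_rows:
  increments:
    - {"jaw": 1, "translation": [0, 3.5, 0], "dr": [0, 0, 0]}
    - {"jaw": 1, "translation": [0, 7, 0], "dr": [0, 0, 0]}
    - {"jaw": 1, "translation": [0, 10.5, 0], "dr": [0, 0, 0]}
    - {"jaw": 1, "translation": [0, 14, 0], "dr": [0, 0, 0]}
    - {"jaw": 1, "translation": [0, 17.5, 0], "dr": [0, 0, 0]}

```text
time_s: 29.77
ee_pos: [575.3, -132.7, 241.2]
tool_rot: [180.0, -0.0, 10.0]
wrist_force: [0.0, 1.2, 0.3]
finger_gap: 85.6
grip_force: 0.0
```

>>> play_rows:
  increments:
    - {"jaw": 1, "translation": [0, 4, 0], "dr": [0, 0, 0]}
    - {"jaw": 1, "translation": [0, 8, 0], "dr": [0, 0, 0]}
    - {"jaw": 1, "translation": [0, 12, 0], "dr": [0, 0, 0]}
    - {"jaw": 1, "translation": [0, 15.5, 0], "dr": [0, 0, 0]}
    - {"jaw": 1, "translation": [0, 17.5, 0], "dr": [0, 0, 0]}

```text
time_s: 30.18
ee_pos: [605.3, -307.6, 240.7]
tool_rot: [179.9, -0.0, 9.9]
wrist_force: [0.6, -0.3, 0.7]
finger_gap: 85.3
grip_force: 0.0
```

>>> play_rows:
  increments:
    - {"jaw": 1, "translation": [-3, 3, 0], "dr": [0, 0, 0]}
    - {"jaw": 1, "translation": [-6, 6, 0], "dr": [0, 0, 0]}
    - {"jaw": 1, "translation": [-8, 8, 0], "dr": [0, 0, 0]}
    - {"jaw": 1, "translation": [-10, 10, 0], "dr": [0, 0, 0]}
    - {"jaw": 1, "translation": [-11, 11, 0], "dr": [0, 0, 0]}

```text
time_s: 30.6
ee_pos: [514.1, -433.9, 240.8]
tool_rot: [180.0, 0.0, 9.9]
wrist_force: [0.6, -0.3, 0.3]
finger_gap: 85.4
grip_force: 0.0
```

```bash
python3 - <<'E'
from h import *
np.set_printoptions(precision=1,suppress=True)
T=shot("top");S=shot("scene")
cv2.imwrite("pics/p7.png",np.hstack([cv2.resize(T["color"][170:290,150:350],(500,300)),cv2.resize(S["color"][110:230,120:240],(300,300))]))
c=np.array([513.7,-64.1]);y=np.radians(9.95);R=np.array([[np.cos(y),np.sin(y)],[-np.sin(y),np.cos(y)]])
a=blob(T,(155,170,240,240),"green");b=blob(S,(170,110,260,180),"green")
P,e=tri(T,a.mean(0),S,b.mean(0));print("roll",len(a),len(b),P,e,"top@67",onz(T,a.mean(0),70)," board",R@(P[:2]-c))
E
```

```text
roll 390 423 [544.6  42.4  67.8] 0.6226976206566257 top@67 [544.4  41.9  70. ]  board [48.8 99.5]
```

View pics/p7.png

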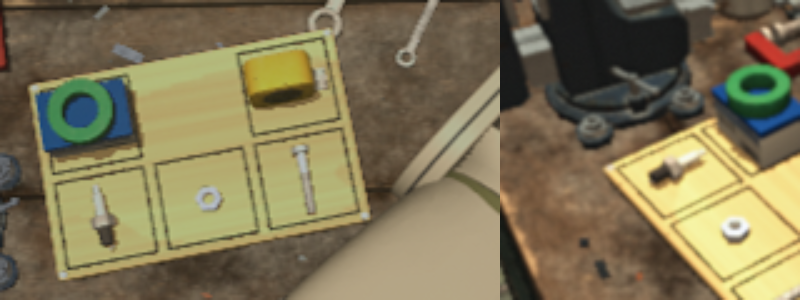

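All four parts sit in their places. In the top crop the plug's middle is at (102,216), the nut at (209,199), the bolt's middle at (305,180), and the roll is centred on the carton at a measured height of 68 mm.

```bash
python3 -c "
from workcell import ctrl
print(ctrl.sign_off())"
```

```text
the job is handed in; nothing more can be done
None
```

I handed the job in at about 31 s of the 106 s allowed: the last pictures show the plug, nut and long bolt centred in their places, the roll flat and centred on the carton, and nothing touched the carton, tape measure or short bolt; the sign-off gave no verdict.

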